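# Line up a wax block under the tissue punch and set the hold-down screw

## Robot

A 7-joint arm with a two-finger parallel gripper is mounted at the origin on the work surface. World frame = base frame: x ahead of the robot, y to its left, z up, the work surface at z = 0. Lengths are in m, angles in rad, forces in N, time in s.
With the tool pointing down it reaches from about 0.425 to 0.95 m from the base axis. Payload 4.7 kg.
Tool frame: the origin (TCP) lies between the finger pads; the fingertips stand 25 mm ahead of it and the grasp point (between the pads) lies 6 mm ahead of it; x points along the fingers, z is the direction in which the jaws open and shut, and the axes are right-handed (so a half turn about x gives the same grasp; the last joint's range is limited). The gripper opens to 85 mm and grips with 20 to 120 N. Pads are 22 mm wide; open, the fingers measure 114 mm over their backs; the gripper's body (76 mm by 85 mm) begins 54 mm behind the grasp point. The pads swing forward as they close: fully open they stand 13 mm farther back than shut.
Start: joints at [1.263, 0.469, -0.049, 1.532, 0.024, 1.141, -0.082], TCP at [0.186, -0.649, 0.256] pointing down, gripper open.
Joint ranges: [-2.59, 2.59], [-0.33, 1.99], [-1.39, 1.29], [0.1, 2.45], [-1.04, 4.18], [0.21, 1.99], [-2.66, 2.66]. Speed limits (rad/s): [2.57, 2.57, 3.14, 3.14, 3.14, 3.14, 3.14].

## Interface

Orientations are given as a 3x3 rotation matrix whose columns are the frame's x, y, z axes.
In Python, from rig import * gives the robot as it stands. Calls block until the motion is done:
- movep(position, orientation): joint-space move of the TCP to a pose.
- move_l(position, attitude=None, feed=0.15, until_force=None): straight line of the TCP; attitude=None keeps the orientation; feed is the mean speed in m/s. With until_force (N) it stops when the force on the tool has changed by that much, and returns True; else False.
- move_joints(angles): joint-space move.
- command_gripper(opening, newtons=None): finger opening in m; newtons is the grip in N (None keeps the last); returns when the fingers have stopped.
- sleep(seconds).
- inverse_kinematics(position, orientation): joint angles nearest the present ones, or None.
- sense(): the state.
- camera(name): name is "scene" or "side" or "wrist"; returns (picture, depth): 420x560x3 uint8, red, green, blue; 420x560 float32, m along the optical axis (not along the pixel's ray), 0 where there is no reading.
- camera_params(name): a dict with "K" (3x3 intrinsics, pixels), "position" and "rotation" of the camera in the world; the wrist camera has in their place "tool_from_camera" (4x4, takes a point from camera to tool coordinates, whose origin is the TCP and whose axes are the tool frame's). Camera axes: x right, y down, z forward; pixel columns grow to the right and rows downward; lengths in m; the calibration is good to about 2 mm. A picture is of the moment at which its call begins: read the wrist's pose just before it. camera_params takes no time and is no camera call.
A pose or a line that the arm cannot do raises Unreachable and nothing moves.
- finish_job(): hands the job in, once; it reports no verdict.
The state is a dict: "time_s": time; "joint_pos": joint angles; "qd": joint speeds; "joint_efforts": joint torques, N m; "position": TCP position; "tcp_rot": TCP orientation; "wrist_force": force on the tool from outside, world axes, zero at the start; "ft_torque": the same for the moment, N m; "finger_gap": finger opening in m.
Only numpy, scipy, OpenCV 4.12 (cv2) and the standard library are available. Lean on these libraries where they do the work, as an engineer would, in place of code of your own. Each camera call takes 0.05 s, during which the arm holds its last target.

## Task

On the tissue punch, slide the block carrier flat along the work plate by its blue rib until the red ink dot on the wax block is right under the needle, without knocking the needle. Then set the hold-down: turn the brass thumbscrew clockwise until it seats on the carrier, and back it off a quarter turn so the carrier stays free to slide but cannot lift with the needle. Finish still gripping the thumbscrew at that setting, so that it cannot turn while I tighten its lock nut, with the dot still under the needle and the jar, bottle and slide box left alone.

Things in the scene. Friction and masses are not known exactly. Their poses are not given: they have to be found in the camera images.
- press: the white tissue punch, fixed on the bench: base 280 (its x) x 340 mm (y), steel work plate on it 20 mm above the bench. Origin on the bench below the needle, x away from the column. Column 135 mm high at x -128 mm, 130 mm wide (y) over its knobs; a 26 mm wide arm, 87 to 105 mm up, runs from it to the needle head at x 0 (cap top 129 mm). Hold-down post at y -138 mm, its arm 54 to 69 mm up
- punch: the hollow punch needle, 2.6 mm thick, steel in a brass chuck, under the head; fixed to the press, fragile. Origin at the needle's tip, 50 mm above the bench and 5.5 mm higher than the dot; z up
- carrier: loose black carrier plate lying on the work plate, 80 mm (its x) by 205 mm (its y, -100 to +105 mm), 6 mm thick, 0.3 to 0.65 kg. Origin on its underside below the middle of the wax block (25 x 36 mm, top 24 mm above the underside, in a yellow cassette). z up, y from the block to the blue rib. Starts 30 to 65 mm out towards the press's +y; slides in under the needle and the raised pad with 1 mm or more to spare
- dot (a point): centre of the red ink dot, 10 mm across, on top of the wax block: x 3, y -6, z 24.5 mm in the carrier's frame
- grip_rib (a point): middle of the top of the carrier's blue upright grip rib, 12 mm thick (carrier's x), 36 mm long (y), standing 28 mm above the carrier plate: x 0, y 85, z 34 mm in the carrier's frame. Grip it across the 12 mm from above; 30 mm free on both sides
- thumbscrew: hold-down screw at x 0, y -75 mm of the press. Flat brass wing 40 mm long (its x), 10 mm thick (y), 28 mm high, turns with it, to be gripped across the 10 mm from above. Origin in the middle of the wing, 100 mm above the bench when seated, 4 mm a turn higher when backed off; z up. Loose 19 mm lock nut 24 to 30 mm below it; 20 mm rubber pad at the foot comes down on the carrier
- screw_turn (a joint): rotation of the thumbscrew in rad: 0 = seated (hard stop, pad pressed on the carrier plate), growing as it is backed off counterclockwise seen from above; a quarter turn is 1.57. Starts 1.9 to 2.95 out; turns against a light drag of about 0.06 N m and stays where it is left
- specimen_jar: bystander: clear specimen jar with a white lid, 82 mm across, 87 mm high, on the bench near the press; origin at the centre of its underside
- slide_box: bystander: blue slide box 90 x 100 x 34 mm on the bench near the press; origin at the centre of its underside
- ink_bottle: bystander: small ink bottle with a red cap, 44 mm across, 75 mm high, on the bench near the press; origin at the centre of its underside
Mind the look-alikes: they are no part of the job. There is more than one size of the carrier; the one meant has the size given above.

How it is judged:
On the way, in this order (a step that is already met when the one before it is completed fails the run):
1. the red dot is under the needle (within the dot's radius, 5 mm) and the carrier is at rest (horizontal distance between dot and punch below 0.005 m and linear speed of carrier below 0.01 m/s), for 0.2 s.
2. the thumbscrew is turned down to its seat (within 0.1 rad), its pad pressing on the carrier (value of joint screw_turn below 0.1 rad and contact force between thumbscrew and carrier above 0.2 N), for 0.1 s.
At the end, for the whole second after the job is handed in: The thumbscrew stands a quarter turn back from its seat (1.57 rad, give or take 0.3) and still, gripped by the fingers (more than 3 N), its pad clear of the carrier; the red dot is under the needle within 5 mm and the carrier lies flat on the work plate (value of joint screw_turn between 1.27 and 1.87 rad and velocity of joint screw_turn between -0.1 and 0.1 rad/s and contact force between the fingers and thumbscrew above 3 N and contact force between thumbscrew and carrier below 0.2 N and horizontal distance between dot and punch below 0.005 m and height (world z) of carrier below 0.023 m and angle between carrier's own z axis and vertical below 0.03 rad); the arm keeps its last pose, push and grip.
It fails at once if the needle or its head is knocked (more than 4 N) (contact force between punch and anything else above 4 N).
It fails at once if the carrier is lifted off the work plate (more than 6 mm) or tipped instead of slid (height (world z) of carrier above 0.026 m or angle between carrier's own z axis and vertical above 0.1 rad).
It fails at once if the specimen jar, slide box or ink bottle is moved by more than 15 mm or tipped over (distance of any of specimen_jar, slide_box, ink_bottle from where it was at the start of the episode above 0.015 m or angle between any of specimen_jar, slide_box, ink_bottle's own z axis and vertical above 0.3 rad).
It also fails if it takes over 72 s, if anything falls off the work surface, if the arm or the gripper's body presses on something with over 40 N, if the wrist force passes 120 N, or if a joint passes its speed limit or range.

## Working session

There is one attempt and no reset: what is moved stays moved. The work goes in short steps, each a Python script; the robot and the scene stay as the last script left them, time stands still between calls to the robot, and variables do not carry over. Pictures are saved under pics/ and viewed, and the job is handed in when it is done.

```bash
ls; mkdir -p pics; python3 - <<'E'
from rig import *
import cv2, numpy as np
np.set_printoptions(precision=4,suppress=True)
for n in ["scene","side","wrist"]:
    p,d=camera(n); cv2.imwrite(f"pics/{n}0.png",p[:,:,::-1]); np.savez(f"pics/{n}0.npz",p=p,d=d); print(n,camera_params(n))
s=sense(); print(s)
E
```

```text
pics
scene {'K': array([[389.0086,   0.    , 277.8774],
       [  0.    , 389.0086, 212.259 ],
       [  0.    ,   0.    ,   1.    ]]), 'position': array([ 1.2071, -0.1143,  0.598 ]), 'rotation': array([[ 0.2734,  0.5907, -0.7592],
       [ 0.9617, -0.1835,  0.2036],
       [-0.0191, -0.7858, -0.6182]])}
side {'K': array([[543.1672,   0.    , 287.2738],
       [  0.    , 543.1672, 208.3563],
       [  0.    ,   0.    ,   1.    ]]), 'position': array([0.0473, 1.0794, 0.855 ]), 'rotation': array([[-0.8916, -0.2576,  0.3724],
       [-0.4527,  0.4827, -0.7497],
       [ 0.0133, -0.837 , -0.547 ]])}
wrist {'K': array([[306.2118,   0.    , 290.0237],
       [  0.    , 306.2118, 208.2812],
       [  0.    ,   0.    ,   1.    ]]), 'tool_from_camera': array([[-0.0004, -0.2639,  0.9646, -0.1176],
       [ 0.0005, -0.9646, -0.2639,  0.0673],
       [ 1.    ,  0.0003,  0.0005, -0.0005],
       [ 0.    ,  0.    ,  0.    ,  1.    ]])}
{'time_s': 0.15, 'joint_pos': array([ 1.2631,  0.4693, -0.0486,  1.5334,  0.0241,  1.141 , -0.0823]), 'qd': array([ 0.0005, -0.0016, -0.0006, -0.0046,  0.0004,  0.0033, -0.0016]), 'joint_efforts': array([  0.0011, -51.0766,  -0.0464, -23.7978,   0.0108,   0.0054,
         0.    ]), 'position': array([ 0.1857, -0.6485,  0.2555]), 'tcp_rot': array([[-0.0005,  0.9614,  0.2752],
       [ 0.0014,  0.2752, -0.9614],
       [-1.    , -0.0001, -0.0015]]), 'wrist_force': array([-0.0431,  0.4299,  0.2042]), 'ft_torque': array([-0.0421,  0.0243, -0.0103]), 'finger_gap': 0.08513132152540591}
```

View pics/scene0.png

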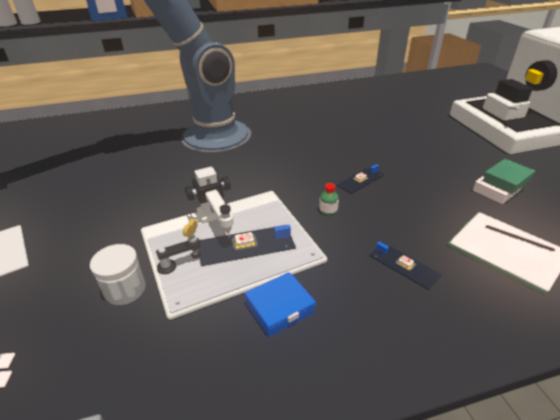

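View pics/side0.png

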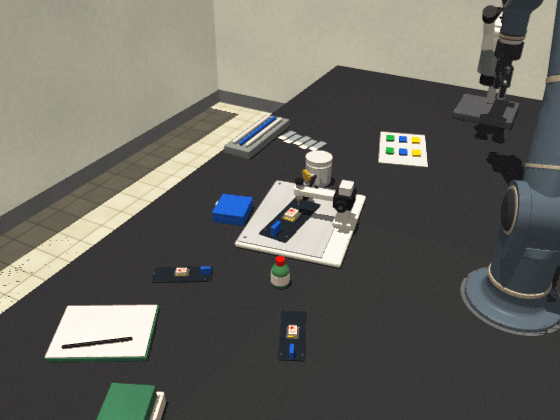

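View pics/wrist0.png

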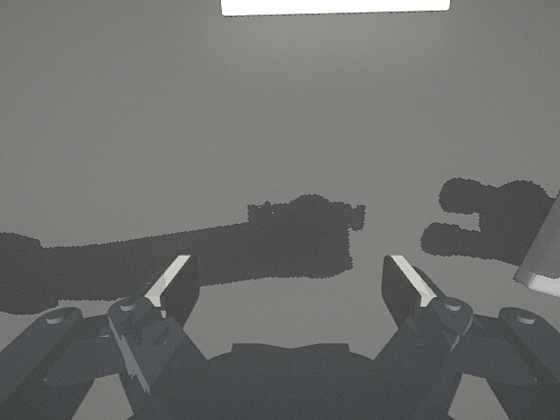

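The scene view shows the press at about (230,245). The brass wing is at (190,228), the dot at about (242,240), the rib at (283,231), the slide box at (280,302), the bottle at (329,200) and the jar at (118,273). The look-alike carriers are at (360,178) and (405,263), off the press. I'll zoom in.

```bash
python3 - <<'E'
import cv2, numpy as np
p=np.load("pics/scene0.npz")['p'][:,:,::-1]; c=p[150:310,130:340]; cv2.imwrite("pics/s0z.png",cv2.resize(c,None,fx=3.8,fy=3.7,interpolation=cv2.INTER_CUBIC))
p=np.load("pics/side0.npz")['p'][:,:,::-1]; c=p[140:270,220:380]; cv2.imwrite("pics/d0z.png",cv2.resize(c,None,fx=4.5,fy=4.5,interpolation=cv2.INTER_CUBIC))
E
```

```text
(no output)
```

View pics/s0z.png

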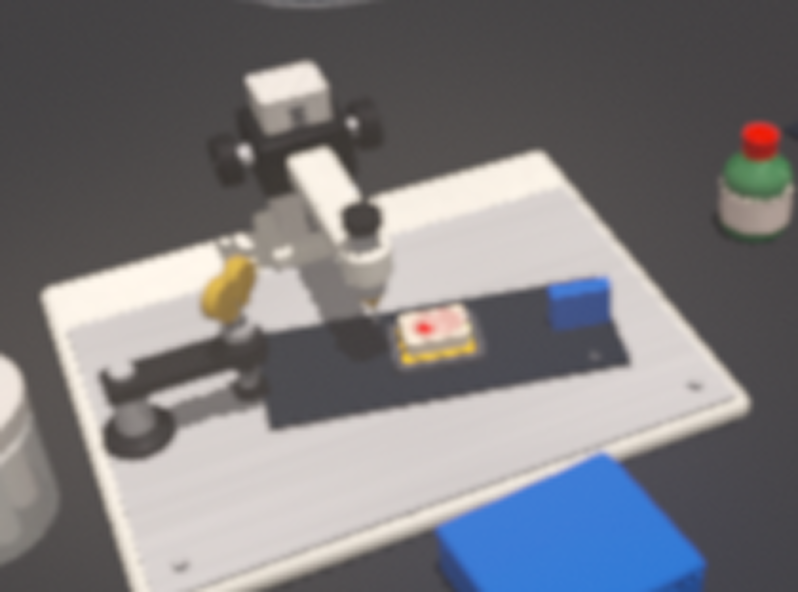

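View pics/d0z.png

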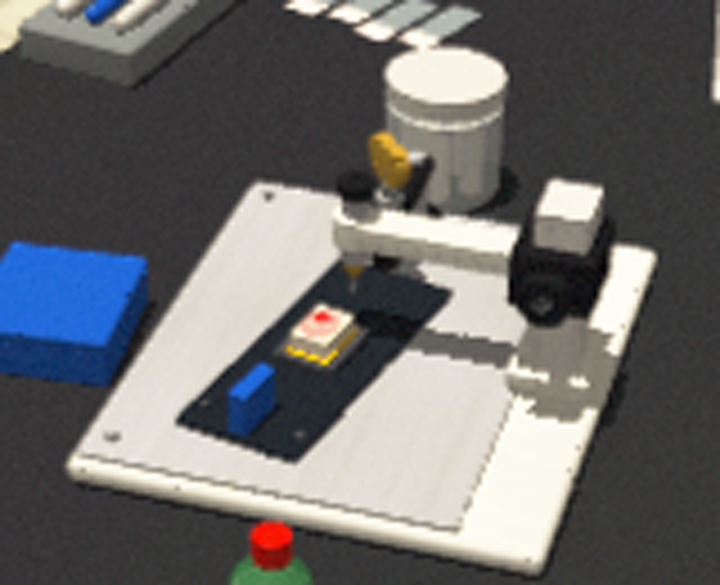

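```bash
cat > h.py <<'E'
import numpy as np, cv2
np.set_printoptions(precision=4,suppress=True)
from rig import *
def cam(n,s=None):
    c=camera_params(n)
    if n=="wrist":
        T=c["tool_from_camera"]; R=np.array(s["tcp_rot"]);return c["K"],R@T[:3,3]+s["position"],R@T[:3,:3]
    return c["K"],np.array(c["position"]),np.array(c["rotation"])
def ray(C,uv):
    K,p,R=C; d=R@np.linalg.solve(K,[uv[0],uv[1],1.]); return p,d/np.linalg.norm(d)
def onz(C,uv,z):
    p,d=ray(C,uv); return p+d*(z-p[2])/d[2]
def tri(*cu):
    A=np.zeros((3,3));b=np.zeros(3);rs=[ray(c,u) for c,u in cu]
    for p,d in rs:
        M=np.eye(3)-np.outer(d,d);A+=M;b+=M@p
    x=np.linalg.solve(A,b); return x,[np.linalg.norm((np.eye(3)-np.outer(d,d))@(x-p)) for p,d in rs]
def proj(C,x):
    K,p,R=C; q=K@(R.T@(np.array(x)-p)); return q[:2]/q[2]
E
python3 - <<'E'
from h import *
S=cam("scene");D=cam("side")
zs=lambda u,v:(130+(u+.5)/3.8-.5,150+(v+.5)/3.7-.5)
zd=lambda u,v:(220+(u+.5)/4.5-.5,140+(v+.5)/4.5-.5)
for n,uv in dict(TL=(48,293),TR=(545,155),BR=(748,398)).items(): print(n,onz(S,zs(*uv),.018))
for n,uv in dict(far=(258,185),colfar=(655,252),nearcol=(543,572),nearleft=(70,465)).items(): print(n,onz(D,zd(*uv),.018))
print("tip",tri((S,zs(383,322)),(D,zd(353,291))))
print("cap",tri((S,zs(361,215)),(D,zd(356,186))))
print("wing",tri((S,zs(229,288)),(D,zd(391,160))))
print("dot",onz(S,zs(424,328),.0445),onz(D,zd(322,317),.0445))
print("ribtopmid",onz(S,zs(579,284),.054),onz(D,zd(252,383),.054))
for n in ("scene","side"):
    p=np.load(f"pics/{n}0.npz")['p']; h=cv2.cvtColor(p,cv2.COLOR_RGB2HSV)
    for nm,m in (("blue",(h[...,0]>105)&(h[...,0]<125)&(h[...,1]>180)&(h[...,2]>90)),("red",((h[...,0]<6)|(h[...,0]>174))&(h[...,1]>150)&(h[...,2]>120)),("brass",(h[...,0]>15)&(h[...,0]<28)&(h[...,1]>120)&(h[...,2]>80))):
        k,l,st,ce=cv2.connectedComponentsWithStats(m.astype(np.uint8))
        print(n,nm,[(st[i].tolist(),ce[i].round(1).tolist()) for i in range(1,k) if st[i][4]>3 and 100<ce[i][1]<320])
E
```

```text
TL [ 0.4615 -0.2397  0.018 ]
TR [0.4078 0.0885 0.018 ]
BR [0.6717 0.1324 0.018 ]
far [ 0.7149 -0.1904  0.018 ]
colfar [ 0.4466 -0.2362  0.018 ]
nearcol [0.3867 0.1023 0.018 ]
nearleft [0.6617 0.1395 0.018 ]
tip (array([ 0.58  , -0.0541,  0.0486]), [np.float64(0.0027657765625042673), np.float64(0.0027657765625042335)])
cap (array([ 0.5788, -0.0564,  0.1237]), [np.float64(6.893680488261836e-05), np.float64(6.893680488249033e-05)])
wing (array([ 0.5906, -0.1309,  0.1004]), [np.float64(0.000597113307803107), np.float64(0.0005971133078029677)])
dot [ 0.5905 -0.031   0.0445] [ 0.586  -0.0289  0.0445]
ribtopmid [0.5893 0.0599 0.054 ] [0.5843 0.0644 0.054 ]
scene blue [([371, 165, 7, 7, 28], [373.9, 167.9]), ([378, 243, 10, 9, 53], [382.5, 246.6]), ([249, 275, 66, 60, 2100], [281.0, 302.4])]
scene red [([325, 183, 10, 10, 78], [329.6, 187.3]), ([240, 238, 3, 2, 4], [241.0, 238.2])]
scene brass [([357, 179, 8, 3, 9], [360.4, 180.0]), ([184, 220, 12, 16, 127], [189.8, 227.7]), ([236, 242, 19, 6, 35], [244.9, 245.2]), ([401, 264, 10, 5, 15], [406.1, 266.3])]
side blue [([239, 116, 36, 29, 132], [256.2, 130.5]), ([399, 136, 7, 6, 35], [402.1, 138.8]), ([399, 149, 8, 6, 41], [402.5, 151.4]), ([212, 194, 41, 31, 946], [231.9, 209.1]), ([271, 221, 10, 16, 104], [275.0, 228.1]), ([200, 266, 11, 8, 72], [205.2, 269.7])]
side red [([290, 209, 3, 2, 4], [291.0, 209.8]), ([275, 256, 10, 10, 77], [279.6, 260.0]), ([178, 269, 3, 2, 4], [179.0, 269.8])]
side brass [([412, 137, 8, 7, 42], [415.6, 139.8]), ([412, 149, 9, 8, 49], [416.1, 152.4]), ([302, 169, 9, 13, 83], [306.1, 174.9]), ([297, 199, 4, 2, 6], [298.5, 199.3]), ([283, 213, 16, 8, 28], [290.9, 217.5]), ([175, 270, 13, 6, 20], [182.0, 274.0])]
```

```bash
cat >> h.py <<'E'
yaw=np.radians(9.4); N0=np.array([.579,-.055,0]); 
def Rz(a): c,s=np.cos(a),np.sin(a); return np.array([[c,-s,0],[s,c,0],[0,0,1.]])
P=Rz(yaw)
def down(yv): # tool x down, tool y along yv (horizontal)
    x=np.array([0,0,-1.]);y=np.array(yv)/np.linalg.norm(yv);return np.stack([x,y,np.cross(x,y)],1)
def tiltR(yv,t): # tilt so the fingers lean towards yv by t
    R=down(yv); return cv2.Rodrigues(R[:,2]*t)[0]@R
E
python3 - <<'E'
from h import *
T=camera_params("wrist")["tool_from_camera"]
for sg in (-1,1):
  for t in (0,.2,.35,.5):
    R=tiltR(sg*P[:,1],t)
    for cy in (.10,.14):
      c=N0+P@np.array([0.0,-sg*cy,.30]); tcp=c-R@T[:3,3]
      q=inverse_kinematics(tcp,R); C=(camera_params("wrist")["K"],c,R@T[:3,:3])
      print(sg,t,cy,tcp,R[:,0],None if q is None else q, proj(C,N0+[0,0,.05]),proj(C,[.588,-.03,.0445]),proj(C,[.591,-.13,.114]),proj(C,[.587,.06,.054]))
E
```

```text
-1 0 0.1 [0.5512 0.1099 0.1824] [ 0.  0. -1.] [ 0.5528  0.6577 -1.1759  1.8403  0.6783  1.1181  2.4335] [289.9514 -23.3068] [272.3886  16.704 ] [ 290.9884 -295.5217] [255.9293 140.5406]
-1 0 0.14 [0.5446 0.1494 0.1824] [ 0.  0. -1.] [ 0.4792  0.6628 -1.1761  1.834   0.682   1.1224  2.3617] [289.9749 -93.1332] [271.5512 -47.4661] [ 291.1169 -435.4527] [254.3884  86.0464]
-1 0.2 0.1 [0.5552 0.0856 0.1714] [ 0.0324 -0.196  -0.9801] [ 0.4923  0.6909 -1.1775  1.8507  0.8656  1.2534  2.2917] [289.923   61.2991] [274.0212  93.3528] [ 290.7083 -122.972 ] [256.7047 202.8591]
-1 0.2 0.14 [0.5487 0.125  0.1714] [ 0.0324 -0.196  -0.9801] [ 0.4175  0.6996 -1.1777  1.8394  0.8598  1.2699  2.2268] [289.9406   8.7519] [273.8659  42.649 ] [ 290.7454 -199.5741] [256.3568 152.625 ]
-1 0.35 0.1 [0.5584 0.0661 0.1665] [ 0.056  -0.3383 -0.9394] [ 0.4501  0.7247 -1.1784  1.8591  0.9893  1.3725  2.2049] [289.9051 114.3899] [274.6866 143.3182] [290.5847 -36.648 ] [256.4018 249.032 ]
-1 0.35 0.14 [0.5519 0.1056 0.1665] [ 0.056  -0.3383 -0.9394] [ 0.3749  0.7354 -1.1787  1.8443  0.9757  1.3956  2.1455] [289.92
[... 1355 characters left out ...]
  1.1206  0.3247] [289.9051 114.3899] [304.9003  90.8235] [289.2072 194.3119] [321.0356 -14.3334]
1 0.35 0.14 [ 0.6061 -0.2156  0.1665] [-0.056   0.3383 -0.9394] [ 0.8158  0.6845 -0.6407  1.5545  0.0764  1.1608  0.3905] [289.9204  68.7704] [304.7298  46.7561] [289.2403 130.5363] [320.6627 -57.4361]
1 0.5 0.1 [ 0.5963 -0.1562  0.1646] [-0.0783  0.473  -0.8776] [ 0.8519  0.7175 -0.7353  1.598  -0.0067  1.165   0.3754] [289.8888 162.7779] [304.223  141.0024] [289.1887 240.3701] [318.2546  49.4016]
1 0.5 0.14 [ 0.6028 -0.1957  0.1646] [-0.0783  0.473  -0.8776] [ 0.8543  0.7346 -0.6819  1.5372 -0.0165  1.2145  0.4342] [289.9029 121.0559] [303.7741 101.5441] [289.2415 177.9785] [317.3873  14.2846]
```

```bash
python3 - <<'E'
from h import *
T=camera_params("wrist")["tool_from_camera"]
R=tiltR(-P[:,1],.5); c=N0+P@np.array([0.0,.14,.30]); tcp=c-R@T[:3,3]
movep(tcp+[0,0,.2],R); print(sense()["time_s"])
move_l(tcp,feed=.25)
s=sense(); p,d=camera("wrist"); print(s["time_s"],s["position"],s["joint_pos"])
cv2.imwrite("pics/w1.png",cv2.resize(p[:,:,::-1],None,fx=1.4,fy=1.4)); np.savez("pics/w1.npz",p=p,d=d,pos=s["position"],rot=s["tcp_rot"])
E
```

```text
3.0583
4.0083 [0.5559 0.0863 0.1659] [ 0.2741  0.6956 -1.0504  1.8512  1.011   1.4371  2.128 ]
```

View pics/w1.png

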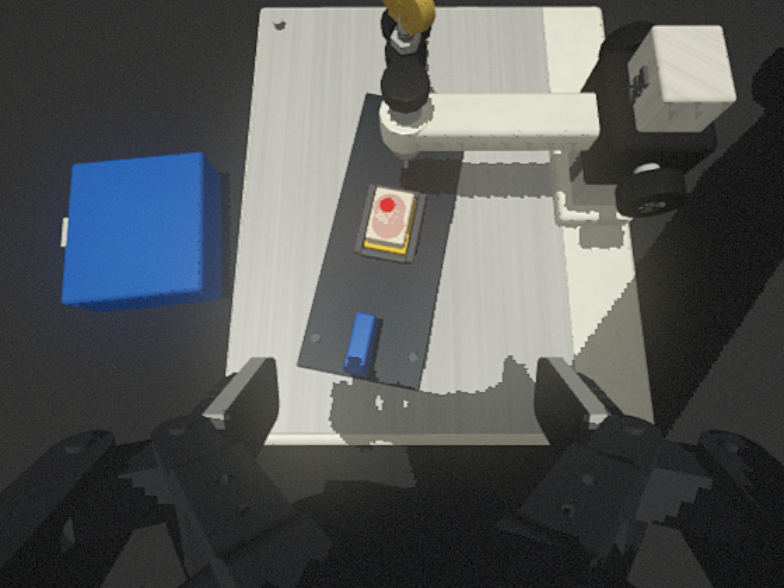

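The wrist view shows the dot at about (387,205), the rib top at about (363,335), the carrier yawed relative to the press, and the needle under the head at about (407,158). Zooming to measure.

```bash
python3 - <<'E'
from h import *
z=np.load("pics/w1.npz"); p=z['p']; W=cam("wrist",dict(position=z['pos'],tcp_rot=z['rot']))
c=p[50:300,200:350,::-1]; cv2.imwrite("pics/w1z.png",cv2.resize(c[40:140],None,fx=5,fy=5,interpolation=cv2.INTER_CUBIC))
cv2.imwrite("pics/w1r.png",cv2.resize(c[160:230],None,fx=5,fy=5,interpolation=cv2.INTER_CUBIC))
h=cv2.cvtColor(p,cv2.COLOR_RGB2HSV)
m=(((h[...,0]<5)|(h[...,0]>175))&(h[...,1]>190)&(h[...,2]>120)).astype(np.uint8)
k,l,st,ce=cv2.connectedComponentsWithStats(m); 
for i in range(1,k):
    if st[i][4]>8: print("red",st[i],ce[i],onz(W,ce[i],.0445))
for n,uv in dict(TLfar=(261,8),TR=(603,8),BL=(228,443),).items(): print(n,onz(W,((uv[0]+.5)/1.4-.5,(uv[1]+.5)/1.4-.5),.02))
for n,uv in dict(c1=(298,366),c2=(419,389),c3=(367,94)).items(): print(n,onz(W,((uv[0]+.5)/1.4-.5,(uv[1]+.5)/1.4-.5),.026))
E
```

```text
red [272 142   9   9  48] [276.1875 145.8958] [ 0.5887 -0.0304  0.0445]
TLfar [ 0.7206 -0.1921  0.02  ]
TR [ 0.451  -0.2363  0.02  ]
BL [0.6614 0.1325 0.02  ]
c1 [0.6273 0.0793 0.026 ]
c2 [0.5495 0.0808 0.026 ]
c3 [ 0.6209 -0.1233  0.026 ]
```

View pics/w1z.png

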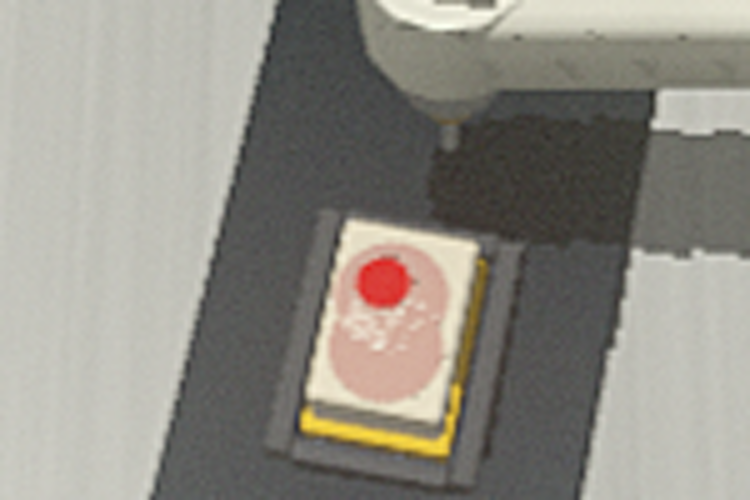

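View pics/w1r.png

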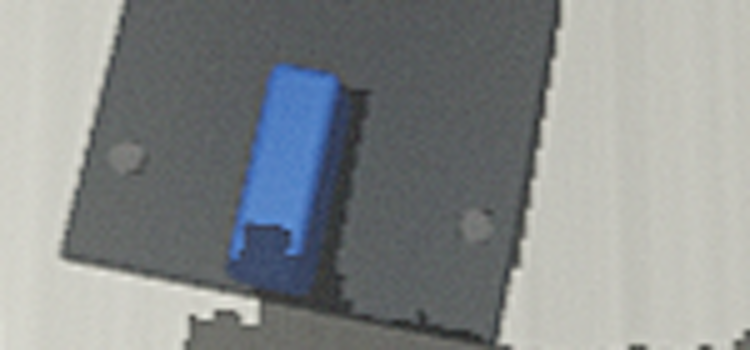

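```bash
python3 - <<'E'
from h import *
z=np.load("pics/w1.npz"); W=cam("wrist",dict(position=z['pos'],tcp_rot=z['rot']))
S=cam("scene");D=cam("side")
tip=onz(W,(289.4,119.6),.05); print("tip",tip)
print("tip3",tri((S,(230.4,236.6)),(D,(298.0,204.3)),(W,(289.4,119.6))))
print("dot3",tri((S,(241.1,238.2)),(D,(291.0,209.8)),(W,(276.2,145.9))))
for n,uv in dict(mid=(285,164),a=(306,70),b=(263,258)).items(): print(n,onz(W,(200+(uv[0]+.5)/5-.5,210+(uv[1]+.5)/5-.5),.054))
dot=np.array([.5887,-.0304]); 
for y in (-1.0,-1.4,-1.8): print(y, dot+ (Rz(np.radians(y))@[-3e-3,91e-3,0])[:2])
E
```

```text
tip [ 0.5807 -0.0552  0.05  ]
tip3 (array([ 0.5805, -0.0547,  0.049 ]), [np.float64(0.0029902787653458946), np.float64(0.002372242112822005), np.float64(0.0009923171591388303)])
dot3 (array([ 0.5884, -0.0312,  0.0431]), [np.float64(0.0002674356666632333), np.float64(0.0006791112193913504), np.float64(0.00046988363791682406)])
mid [0.5884 0.0593 0.054 ]
a [0.5879 0.0436 0.054 ]
b [0.5891 0.0746 0.054 ]
-1.0 [0.5873 0.0606]
-1.4 [0.5879 0.0606]
-1.8 [0.5886 0.0606]
```

```bash
python3 - <<'E'
from h import *
cy=Rz(np.radians(-1.5))[:,1]; rib=np.array([.5883,.0600,0])
Rg=down(cy)
for z in (.2,.057):
    for o in (Rg,down(-cy)): print(inverse_kinematics(rib+[0,0,z],o))
s=sense(); move_l(s["position"]+[0,0,.1],feed=.25)
movep(rib+[0,0,.2],Rg); command_gripper(.045,40)
s=sense(); print(s["time_s"],s["position"],s["joint_pos"])
p,d=camera("wrist"); np.savez("pics/w2.npz",p=p,d=d,pos=s["position"],rot=s["tcp_rot"])
cv2.imwrite("pics/w2.png",p[:,:,::-1])
E
```

```text
[-0.83    0.5225  0.9181  1.8373 -0.4829  1.0232  0.2582]
[ 0.6416  0.7133 -1.2256  1.755   0.7195  1.2066  2.3276]
[-0.6843  0.6847  0.7171  1.9298 -0.6404  0.7692  0.3751]
[ 0.5681  0.8881 -1.1062  1.8563  0.9392  1.0342  2.1741]
6.8667 [0.5883 0.0599 0.2   ] [-0.8297  0.5225  0.9179  1.8373 -0.4829  1.0232  0.2583]
```

View pics/w2.png

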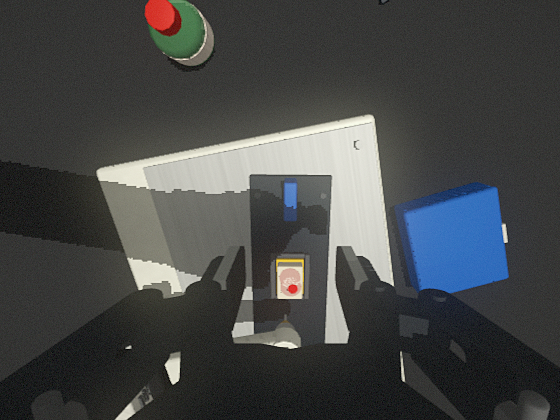

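The rib sits at columns 284–297, centred between the jaws (principal column 290), and its yaw matches. Descending.

```bash
python3 - <<'E'
from h import *
rib=np.array([.5883,.0600,0])
print(move_l(rib+[0,0,.09],feed=.15)); print(move_l(rib+[0,0,.057],feed=.06,until_force=8))
s=sense(); print(s["time_s"],s["position"],s["wrist_force"])
command_gripper(0.0,40)
s=sense(); print(s["time_s"],s["position"],s["wrist_force"],s["finger_gap"])
p,d=camera("scene"); cv2.imwrite("pics/s3.png",cv2.resize(p[150:310,130:340,::-1],None,fx=3.8,fy=3.7,interpolation=cv2.INTER_CUBIC))
E
```

```text
False
False
8.5 [0.5884 0.0598 0.0569] [-0.2819  1.0174 -0.5976]
8.8917 [0.5885 0.06   0.0574] [-0.1566  1.0961  3.5756] 0.011519368294677498
```

View pics/s3.png

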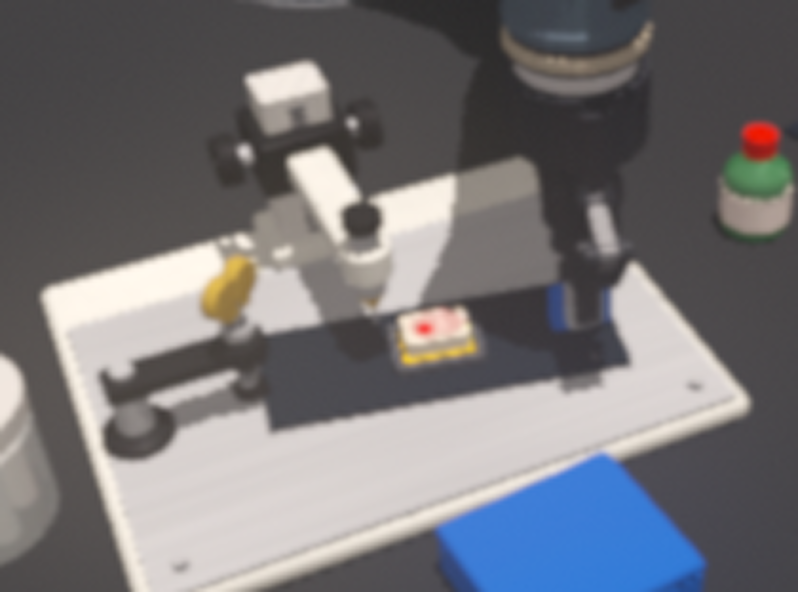

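Gap 11.5 mm confirms the rib is gripped. Sliding by tip minus dot.

```bash
python3 - <<'E'
from h import *
s=sense(); print(move_l(s["position"]+[-.0081,-.0246,-.0002],feed=.04,until_force=25))
sleep(.3); s=sense(); print(s["time_s"],s["position"],s["wrist_force"],s["finger_gap"])
for n,(a,b,c,e) in dict(scene=(200,280,190,300),side=(170,240,250,350)).items():
    p,d=camera(n); np.savez(f"pics/{n}4.npz",p=p,d=d); cv2.imwrite(f"pics/{n}4.png",cv2.resize(p[a:b,c:e,::-1],None,fx=7,fy=7,interpolation=cv2.INTER_CUBIC))
E
```

```text
False
10.0417 [0.5804 0.0345 0.0575] [-0.0038  1.1432  6.4299] 0.011051036934364412
```

View pics/scene4.png

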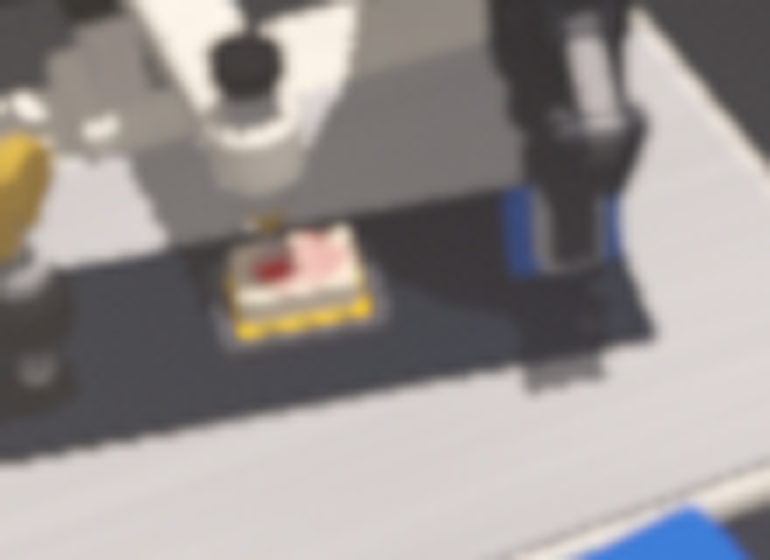

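View pics/side4.png

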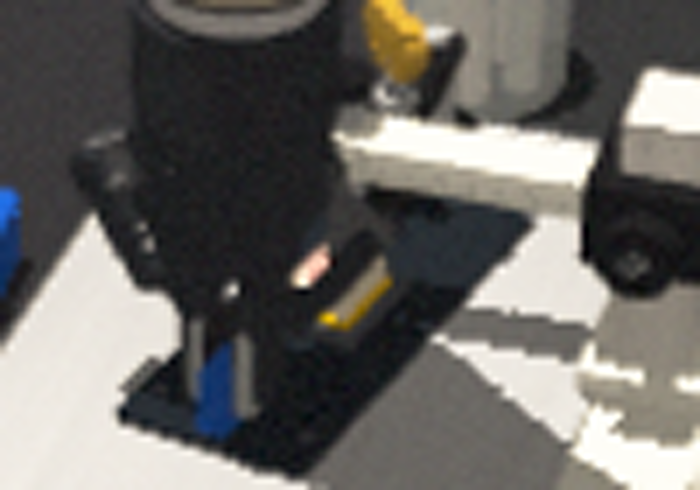

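```bash
python3 - <<'E'
from h import *
S=cam("scene");print("dot",onz(S,(190+272.5/7-.5,200+268.5/7-.5),.0445))
T=camera_params("wrist")["tool_from_camera"]
command_gripper(.04); s=sense(); move_l(s["position"]+[0,0,.2],feed=.25)
R=tiltR(-P[:,1],.62); c=N0+P@np.array([0.0,.14,.30]); tcp=c-R@T[:3,3]
movep(tcp,R)
s=sense(); p,d=camera("wrist"); print(s["time_s"],s["position"],s["joint_pos"])
cv2.imwrite("pics/w5.png",cv2.resize(p[:,:,::-1],None,fx=1.4,fy=1.4)); np.savez("pics/w5.npz",p=p,d=d,pos=s["position"],rot=s["tcp_rot"])
cv2.imwrite("pics/w5z.png",cv2.resize(p[90:210,200:350,::-1],None,fx=5,fy=5,interpolation=cv2.INTER_CUBIC))
h=cv2.cvtColor(p,cv2.COLOR_RGB2HSV)
W=cam("wrist",s)
m=(((h[...,0]<5)|(h[...,0]>175))&(h[...,1]>150)&(h[...,2]>60)).astype(np.uint8)
k,l,st,ce=cv2.connectedComponentsWithStats(m); 
for i in range(1,k):
    if st[i][4]>8: print("red",st[i],ce[i],onz(W,ce[i],.0445))
E
```

```text
dot [ 0.5811 -0.0568  0.0445]
13.1583 [0.5585 0.0693 0.1645] [ 0.1046  0.6192 -0.8045  1.8633  0.982   1.3953  2.1551]
red [286 158   7   7  15] [289.8667 161.7333] [ 0.5794 -0.0549  0.0445]
```

View pics/w5.png

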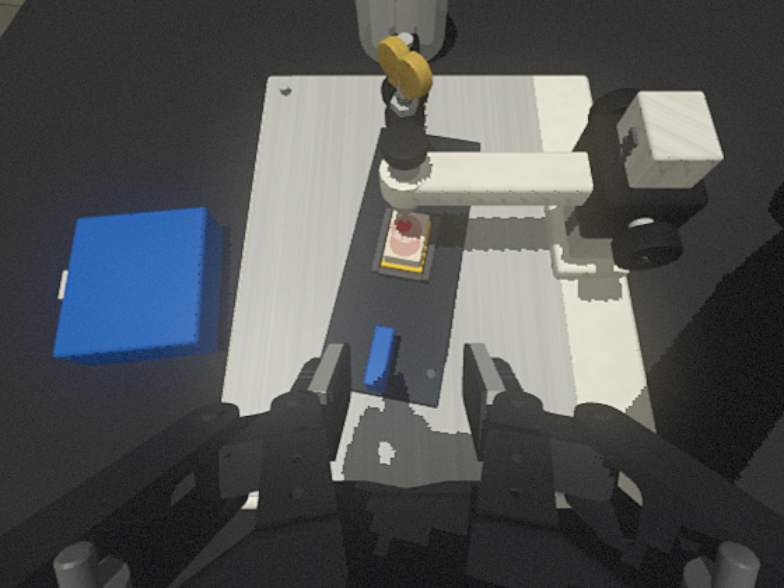

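View pics/w5z.png

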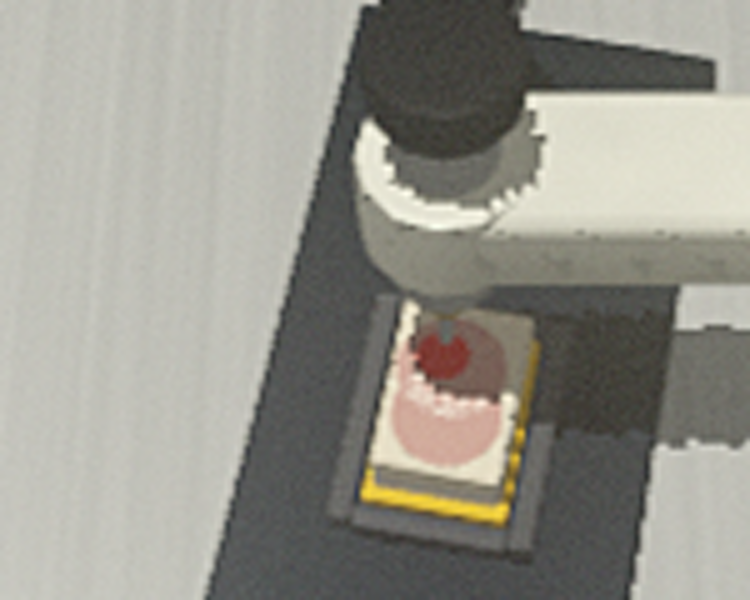

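```bash
python3 - <<'E'
from h import *
z=np.load("pics/w5.npz"); W=cam("wrist",dict(position=z['pos'],tcp_rot=z['rot']));p=z['p']
f=lambda u,v:(200+(u+.5)/5-.5,90+(v+.5)/5-.5)
print("tip",onz(W,f(446,344),.05),"dot",onz(W,f(441,356),.0445))
# depth cloud of wing
h=cv2.cvtColor(p,cv2.COLOR_RGB2HSV); d=z['d']
m=(h[...,0]>15)&(h[...,0]<30)&(h[...,1]>120)&(h[...,2]>60)
m[80:]=0; ys,xs=np.nonzero(m&(d>0)); K,c,R=W
X=np.stack([(xs-K[0,2])/K[0,0],(ys-K[1,2])/K[1,1],np.ones(len(xs))],0)*d[ys,xs]
X=(R@X).T+c; print(len(X),X.mean(0),X.min(0),X.max(0))
x=X[X[:,2]>.095]; u,s,v=np.linalg.svd(x[:,:2]-x[:,:2].mean(0)); print(x.mean(0),v,np.degrees(np.arctan2(v[0,1],v[0,0])),np.ptp((x[:,:2]-x[:,:2].mean(0))@v.T,axis=0))
t=N0+P@[0,-.075,0]; print("expected",t)
E
```

```text
tip [ 0.5805 -0.0551  0.05  ] dot [ 0.5815 -0.0555  0.0445]
1103 [ 0.5925 -0.1268  0.1062] [ 0.5749 -0.241   0.0006] [ 0.6333 -0.1133  0.1169]
[ 0.592  -0.1258  0.1083] [[-0.8067  0.591 ]
 [ 0.591   0.8067]] 143.77080661740575 [0.0412 0.0117]
expected [ 0.5912 -0.129   0.    ]
```

```bash
cat >> h.py <<'E'
def dirv(deg): a=np.radians(deg); return np.array([np.cos(a),np.sin(a),0])
# wing long axis along tool y
E
python3 - <<'E'
from h import *
C=np.array([.593,-.129,0])
print(sense()["joint_pos"])
for a in (143.8,-36.2):
    for da in (0,-45,-90,-134,-150):
        q=inverse_kinematics(C+[0,0,.106],down(dirv(a+da))); print(a,da,q)
E
```

```text
[ 0.1043  0.619  -0.8043  1.8632  0.9821  1.3954  2.1551]
143.8 0 [ 0.5232  0.581  -0.5186  1.8136  0.3722  0.8451  0.7635]
143.8 -45 [-0.2371  0.5708  0.5263  1.8605 -0.3834  0.8119  0.6419]
143.8 -90 [-0.5761  0.8129  1.1068  1.878  -0.862   1.0266  0.2768]
143.8 -134 [-0.5761  0.8129  1.1068  1.878  -0.862   1.0266 -0.4912]
143.8 -150 [-0.5761  0.8129  1.1068  1.878  -0.862   1.0266 -0.7704]
-36.2 0 [-0.5761  0.8129  1.1068  1.878  -0.862   1.0266 -1.294 ]
-36.2 -45 [-0.5761  0.8129  1.1068  1.878  -0.862   1.0266 -2.0794]
-36.2 -90 [ 0.7321  0.6799 -0.8364  1.8015  0.615   0.9422  2.1371]
-36.2 -134 [ 0.6431  0.6287 -0.6954  1.8065  0.5054  0.8919  1.4568]
-36.2 -150 [ 0.6013  0.6098 -0.6325  1.8089  0.4575  0.8734  1.2166]
```

```bash
python3 - <<'E'
from h import *
C=np.array([.593,-.129,0])
s=sense(); move_l(s["position"]+[0,0,.12],feed=.3)
movep(C+[0,0,.21],down(dirv(143.8)))
s=sense(); p,d=camera("wrist"); print(s["time_s"],s["position"],s["joint_pos"])
cv2.imwrite("pics/w6.png",cv2.resize(p[:,:,::-1],None,fx=1.4,fy=1.4)); np.savez("pics/w6.npz",p=p,d=d,pos=s["position"],rot=s["tcp_rot"])
E
```

```text
15.0833 [ 0.5927 -0.1275  0.2093] [ 0.5194  0.4509 -0.5068  1.7319  0.249   1.0249  0.8664]
```

View pics/w6.png

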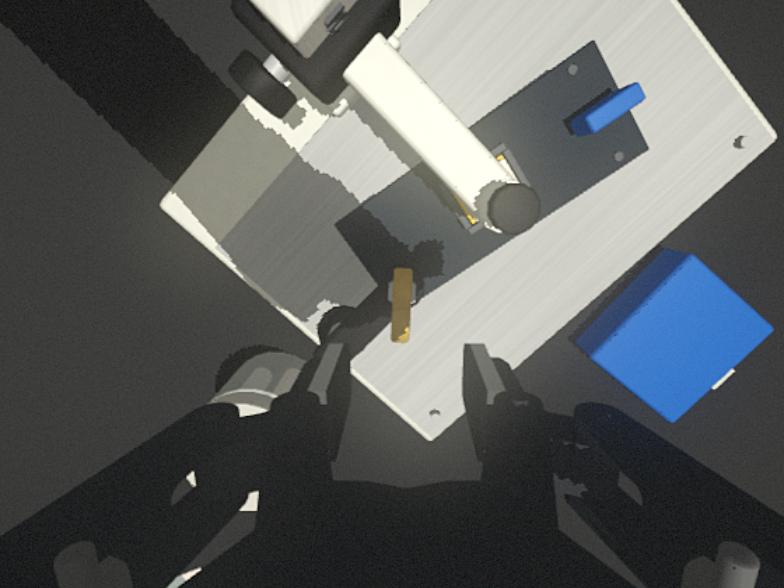

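```bash
python3 - <<'E'
from h import *
z=np.load("pics/w6.npz"); W=cam("wrist",dict(position=z['pos'],tcp_rot=z['rot']));p=z['p']
h=cv2.cvtColor(p,cv2.COLOR_RGB2HSV)
m=((h[...,0]>10)&(h[...,0]<30)&(h[...,1]>110)&(h[...,2]>50)).astype(np.uint8)
m[:185]=0;m[250:]=0;m[:,:270]=0;m[:,305:]=0
k,l,st,ce=cv2.connectedComponentsWithStats(m); i=1+np.argmax(st[1:,4]); print(st[i])
q=np.argwhere(l==i)[:,::-1].astype(np.float32); print(cv2.minAreaRect(q))
X=np.array([onz(W,u,.1155) for u in q]); r=cv2.minAreaRect(X[:,:2].astype(np.float32)*1000); print(r)
v=np.linalg.svd(X[:,:2]-X[:,:2].mean(0))[2][0]; print(X.mean(0),np.degrees(np.arctan2(v[1],v[0])))
E
```

```text
[280 192  14  27 266]
((286.8402404785156, 205.0154571533203), (12.577921867370605, 26.29103660583496), 2.602562189102173)
((582.6227416992188, -122.06941223144531), (8.997171401977539, 19.411087036132812), 51.01681900024414)
[ 0.5816 -0.1214  0.1155] -41.046959953713305
```

```bash
python3 - <<'E'
from h import *
p=np.load("pics/w6.npz")['p']
cv2.imwrite("pics/w6z.png",cv2.resize(p[180:255,250:325,::-1],None,fx=8,fy=8,interpolation=cv2.INTER_CUBIC))
E
```

```text
(no output)
```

View pics/w6z.png

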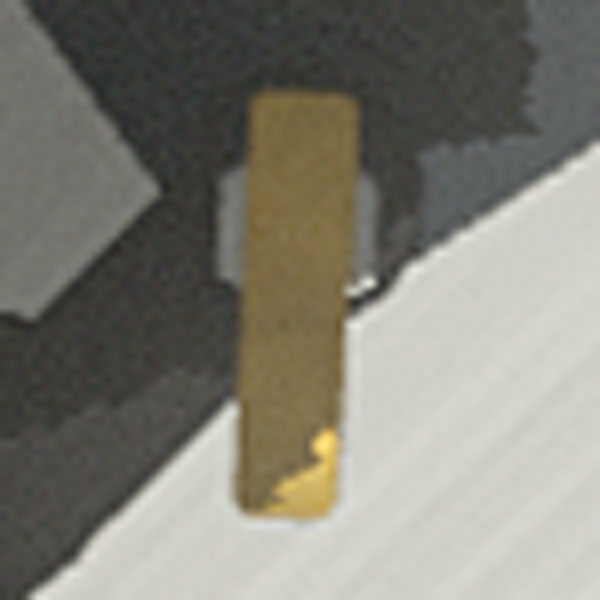

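```bash
python3 - <<'E'
from h import *
z=np.load("pics/w6.npz"); W=cam("wrist",dict(position=z['pos'],tcp_rot=z['rot']))
f=lambda u,v:(250+(u+.5)/8-.5,180+(v+.5)/8-.5)
for zz in (.1015,.108,.1155):
    a,b=onz(W,f(303,92),zz),onz(W,f(288,518),zz); d=a-b
    print(zz,a,b,(a+b)/2,np.linalg.norm(d),np.degrees(np.arctan2(d[1],d[0])))
E
```

```text
0.1015 [ 0.5769 -0.1175  0.1015] [ 0.6106 -0.144   0.1015] [ 0.5938 -0.1307  0.1015] 0.042871195594922556 141.89697840498147
0.108 [ 0.5758 -0.1167  0.108 ] [ 0.6086 -0.1424  0.108 ] [ 0.5922 -0.1295  0.108 ] 0.04163546426747536 141.89697840498144
0.1155 [ 0.5746 -0.1157  0.1155] [ 0.6062 -0.1405  0.1155] [ 0.5904 -0.1281  0.1155] 0.04020962042811327 141.89697840498147
```

```bash
python3 - <<'E'
from h import *
C=np.array([.593,-.1293,0]); R=down(dirv(142.3))
move_l(C+[0,0,.15],R,feed=.15); print(move_l(C+[0,0,.1075],feed=.08,until_force=8))
s=sense(); print(s["time_s"],s["position"],s["joint_pos"],s["wrist_force"],s["ft_torque"])
p,d=camera("wrist"); cv2.imwrite("pics/w7.png",p[:,:,::-1])
command_gripper(0,30)
s=sense(); print(s["time_s"],s["position"],s["wrist_force"],s["ft_torque"],s["finger_gap"],s["joint_efforts"])
for da in (-20,-60,-132,-145): print(da,inverse_kinematics(C+[0,0,.1075+da*.011e-3],down(dirv(142.3+da))))
E
```

```text
False
16.3667 [ 0.5931 -0.1292  0.1073] [ 0.4787  0.5661 -0.455   1.8149  0.3234  0.8346  0.7787] [ 0.0692 -0.1379  0.7435] [-0.0444 -0.0022  0.0412]
16.7833 [ 0.5924 -0.1306  0.108 ] [-3.7434 -3.7599  4.9507] [-0.6193  0.7032  0.0623] 0.010143455760749072 [ -2.3009 -45.8851  -7.0986 -18.5162  -0.5592  -1.0774  -0.056 ]
-20 [ 0.417   0.5509 -0.3686  1.8191  0.2611  0.8193  0.4824]
-60 [ 0.2903  0.5307 -0.1955  1.8273  0.1379  0.7967 -0.11  ]
-132 [ 0.0568  0.5232  0.119   1.8426 -0.0844  0.7807 -1.171 ]
-145 [ 0.0148  0.5258  0.1759  1.8453 -0.1251  0.7811 -1.3616]
```

View pics/w7.png

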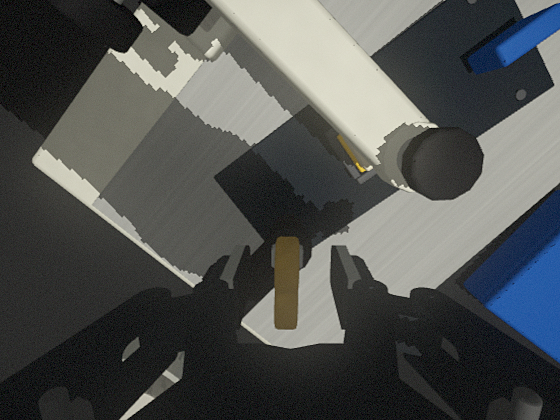

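```bash
cat >> h.py <<'E'
def turn(C,z,a):
    q=inverse_kinematics(np.array([C[0],C[1],z]),down(dirv(a)))
    assert q is not None and np.abs(np.array(q)-sense()["joint_pos"]).max()<.6, q
    move_joints(q); s=sense(); y=s["tcp_rot"][:,1]
    aa=np.degrees(np.arctan2(y[1],y[0]))
    print("t%.2f cmd %.1f act %.1f pos %s F %s Mz %.3f q7e %.3f gap %.4f"%(s["time_s"],a,aa,s["position"],s["wrist_force"],s["ft_torque"][2],s["joint_efforts"][6],s["finger_gap"]))
    return s,aa
E
python3 - <<'E'
from h import *
C=sense()["position"][:2]; z=.108
for a in (142.3,127,112):
    s,aa=turn(C,z-(142.3-a)*.0111e-3,a); C=s["position"][:2]
E
```

```text
t17.03 cmd 142.3 act 142.3 pos [ 0.5924 -0.1307  0.1081] F [-1.6732 -1.1952  1.9276] Mz 0.020 q7e -0.015 gap 0.0097
t17.37 cmd 127.0 act 127.2 pos [ 0.5925 -0.1306  0.1079] F [-2.5261 -1.9894  2.5811] Mz -0.022 q7e -0.030 gap 0.0094
t17.69 cmd 112.0 act 112.3 pos [ 0.5925 -0.1306  0.1077] F [-2.0733 -1.7782  3.0358] Mz -0.069 q7e -0.024 gap 0.0096
```

```bash
python3 - <<'E'
from h import *
C=sense()["position"][:2]; z=.108
for a in (97,82,67,52,40,30,25,20):
    s,aa=turn(C,z-(142.3-a)*.0111e-3,a)
    C=s["position"][:2]
    if abs(s["ft_torque"][2])>.35: print("stop"); break
E
```

```text
t18.02 cmd 97.0 act 97.4 pos [ 0.5926 -0.1306  0.1075] F [-1.5303 -2.2151  2.1606] Mz -0.019 q7e -0.020 gap 0.0093
t18.34 cmd 82.0 act 82.4 pos [ 0.5927 -0.1306  0.1074] F [-2.2074 -1.6266  3.1083] Mz -0.055 q7e -0.019 gap 0.0094
t18.67 cmd 67.0 act 67.4 pos [ 0.5928 -0.1306  0.1072] F [-2.3857 -1.1499  4.1539] Mz -0.089 q7e -0.018 gap 0.0099
t18.99 cmd 52.0 act 52.4 pos [ 0.5928 -0.1307  0.107 ] F [-1.8348 -1.4226  2.978 ] Mz -0.030 q7e -0.018 gap 0.0099
t19.28 cmd 40.0 act 40.4 pos [ 0.5929 -0.1307  0.1069] F [-2.2781 -2.2851  3.7656] Mz -0.127 q7e -0.031 gap 0.0093
t19.55 cmd 30.0 act 30.4 pos [ 0.5929 -0.1307  0.1068] F [-1.7616 -1.5553  3.8861] Mz -0.045 q7e -0.041 gap 0.0095
t19.80 cmd 25.0 act 25.3 pos [ 0.593  -0.1308  0.1067] F [-0.7792 -1.1104  3.9542] Mz -0.044 q7e 0.006 gap 0.0096
t20.05 cmd 20.0 act 20.2 pos [ 0.593  -0.1308  0.1067] F [-3.4696 -1.5787  4.8162] Mz -0.120 q7e 0.017 gap 0.0095
```

```bash
python3 - <<'E'
from h import *
s=sense();C=s["position"][:2]; z=.108
for a in (17.5,15,12.5,10,8,6,4,2,0):
    s,aa=turn(C,z-(142.3-a)*.0111e-3,a); 
    if aa-a>1.5 : print("stop"); break
E
```

```text
t20.30 cmd 17.5 act 17.7 pos [ 0.593  -0.1308  0.1067] F [-2.5086 -1.9401  5.4189] Mz -0.074 q7e 0.042 gap 0.0095
t20.55 cmd 15.0 act 15.1 pos [ 0.593  -0.1308  0.1067] F [-2.6348 -1.6077  4.8367] Mz -0.046 q7e 0.055 gap 0.0098
t20.80 cmd 12.5 act 12.6 pos [ 0.593  -0.1308  0.1067] F [-2.2703 -1.8561  4.6938] Mz -0.106 q7e 0.047 gap 0.0094
t21.05 cmd 10.0 act 10.1 pos [ 0.593  -0.1309  0.1067] F [-2.889  -1.6005  6.4183] Mz -0.083 q7e 0.039 gap 0.0100
t21.30 cmd 8.0 act 8.3 pos [ 0.593  -0.1308  0.1067] F [-2.656  -1.1341  5.8283] Mz 0.612 q7e -0.627 gap 0.0098
t21.55 cmd 6.0 act 6.5 pos [ 0.593  -0.1308  0.1067] F [-2.5619 -2.1368  6.2565] Mz 1.121 q7e -1.160 gap 0.0097
t21.80 cmd 4.0 act 4.6 pos [ 0.593  -0.1308  0.1068] F [-2.7988 -2.9718  6.939 ] Mz 1.671 q7e -1.681 gap 0.0096
t22.05 cmd 2.0 act 2.8 pos [ 0.593  -0.1308  0.1068] F [-3.1502 -2.8604  6.8823] Mz 2.171 q7e -2.219 gap 0.0098
t22.30 cmd 0.0 act 0.9 pos [ 0.593  -0.1308  0.1069] F [-3.3816 -3.2177  7.8204] Mz 2.760 q7e -2.776 gap 0.0099
```

Torque rose sharply from 10.1° to 8.3° (command 8°), so the screw is seated at a yaw of about 9.6°, which agrees with the press yaw. Unwinding to see where the torque vanishes.

```bash
python3 - <<'E'
from h import *
s=sense();C=s["position"][:2]; z=.108
for a in (4,8,9,10,11,13,16,25):
    s,aa=turn(C,z-(142.3-a)*.0111e-3,a); 
p,d=camera("scene"); cv2.imwrite("pics/s8.png",cv2.resize(p[150:310,130:340,::-1],None,fx=3.8,fy=3.7,interpolation=cv2.INTER_CUBIC))
E
```

```text
t22.55 cmd 4.0 act 4.6 pos [ 0.593  -0.1308  0.1068] F [-3.1662 -2.3609  6.3015] Mz 1.683 q7e -1.644 gap 0.0093
t22.80 cmd 8.0 act 8.3 pos [ 0.593  -0.1309  0.1067] F [-2.412  -1.2143  5.8199] Mz 0.611 q7e -0.589 gap 0.0092
t23.05 cmd 9.0 act 9.2 pos [ 0.593  -0.1308  0.1067] F [-1.2358 -1.8041  5.8495] Mz 0.124 q7e -0.186 gap 0.0094
t23.30 cmd 10.0 act 10.1 pos [ 0.593  -0.1308  0.1067] F [-2.0132 -2.4442  4.6979] Mz -0.066 q7e 0.011 gap 0.0096
t23.55 cmd 11.0 act 11.1 pos [ 0.593  -0.1308  0.1067] F [-2.543  -0.9928  5.5446] Mz -0.023 q7e 0.018 gap 0.0090
t23.80 cmd 13.0 act 13.2 pos [ 0.593  -0.1308  0.1067] F [-2.6108 -2.021   4.9765] Mz 0.084 q7e -0.043 gap 0.0100
t24.05 cmd 16.0 act 16.1 pos [ 0.593  -0.1308  0.1067] F [-1.9586 -1.5664  5.8809] Mz 0.104 q7e -0.063 gap 0.0094
t24.31 cmd 25.0 act 24.9 pos [ 0.593  -0.1308  0.1067] F [-2.0994 -0.9272  6.5294] Mz 0.046 q7e 0.072 gap 0.0093
```

View pics/s8.png

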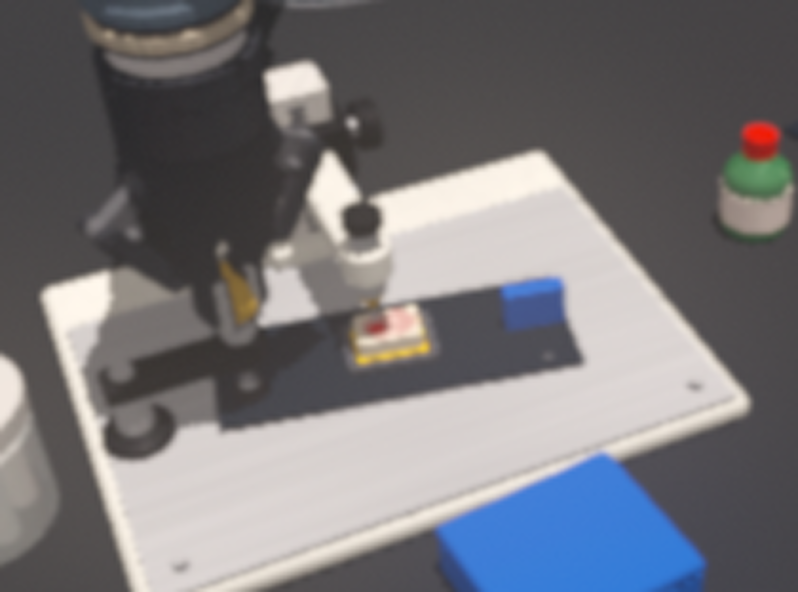

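The dot is still under the needle at about (377,325) in the zoom, the carrier is flat, and the seat at about 9.6° is reproducible (no slip). Backing off to 99.6°.

```bash
python3 - <<'E'
from h import *
s=sense();C=s["position"][:2]; z=.108
for a in (40,55,70,85,99.6):
    s,aa=turn(C,z-(142.3-a)*.0111e-3,a); C=s["position"][:2]
turn(C,s["position"][2]-.0002,99.6)
sleep(.3)
s=sense(); p,d=camera("scene"); cv2.imwrite("pics/s9.png",cv2.resize(p[190:290,180:300,::-1],None,fx=6,fy=6,interpolation=cv2.INTER_CUBIC))
p,d=camera("wrist"); cv2.imwrite("pics/w9.png",p[:,:,::-1]); np.savez("pics/w9.npz",p=p,d=d,pos=s["position"],rot=s["tcp_rot"])
print(s["time_s"],s["position"],s["wrist_force"],s["ft_torque"],s["finger_gap"],np.abs(s["qd"]).max())
E
```

```text
t24.68 cmd 40.0 act 39.7 pos [ 0.5929 -0.1307  0.1069] F [-2.3071 -1.4548  5.6219] Mz 0.057 q7e 0.013 gap 0.0096
t25.01 cmd 55.0 act 54.5 pos [ 0.5928 -0.1306  0.107 ] F [-1.9302 -0.6831  5.3165] Mz 0.016 q7e 0.011 gap 0.0094
t25.33 cmd 70.0 act 69.5 pos [ 0.5928 -0.1306  0.1072] F [-2.3897 -1.5092  4.4683] Mz 0.072 q7e 0.004 gap 0.0098
t25.66 cmd 85.0 act 84.5 pos [ 0.5927 -0.1306  0.1073] F [-2.285  -1.1736  6.3022] Mz -0.006 q7e 0.001 gap 0.0091
t25.98 cmd 99.6 act 99.1 pos [ 0.5926 -0.1306  0.1075] F [-2.3607 -2.0135  6.302 ] Mz 0.118 q7e -0.000 gap 0.0099
t26.23 cmd 99.6 act 99.1 pos [ 0.5926 -0.1306  0.1075] F [-3.1731 -1.6271  7.2084] Mz 0.008 q7e -0.049 gap 0.0094
26.5333 [ 0.5926 -0.1306  0.1075] [-3.3089 -0.5476  6.901 ] [-0.3423  0.5405  0.0461] 0.009631599169186949 0.001298629480253988
```

View pics/s9.png

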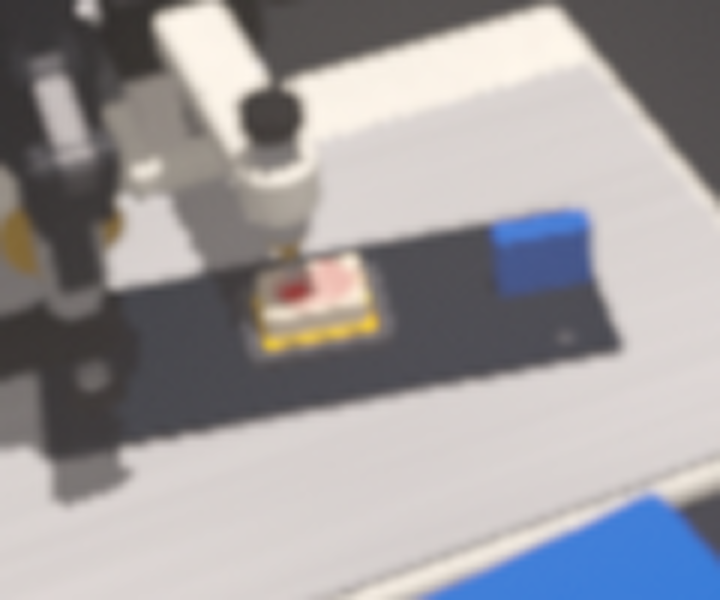

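View pics/w9.png

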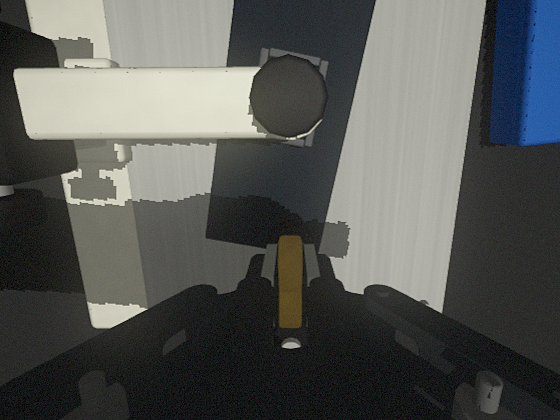

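```bash
python3 - <<'E'
from h import *
S=cam("scene"); print(onz(S,(180+295.5/6-.5,190+291.5/6-.5),.0445))
finish_job()
E
```

```text
[ 0.582  -0.0563  0.0445]
the job is handed in; nothing more can be done
```

The carrier is under the needle, the hold-down is set a quarter turn off its seat, and the job is handed in with the thumbscrew still gripped. No verdict came back.

- **Carrier:** I gripped it by the blue rib and slid it flat, about 26 mm. A close wrist-camera view after release showed the dot about 1 mm from the needle tip. A coarser scene-camera view just before hand-in gave about 2 mm, still inside the 5 mm limit. The carrier sits about 11° askew to the press; I left it that way since only the dot position and flatness matter.
- **Needle and bystanders:** nothing was seen touching the needle, and the slide box and bottle stayed where they were in the views I checked. I did not re-measure the jar, slide box or bottle at the end.
- **Thumbscrew seat:** I turned it clockwise until the torque rose sharply, at a wing angle of about 9.6°. That matches the press angle, and the torque fell away at the same point on the way back, so the wing had not slipped in the fingers.
- **Final setting:** the wing is 89.5° (1.56 rad) back from its seat, held with a 30 N grip command and a 9.6 mm finger gap. It was still, with near-zero twisting torque. The pad's clearance was not seen directly; it follows from the 1 mm rise of the quarter turn.

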